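# Click the refill wheel round to red

### The job

The soap dispenser has run dry, so set its refill-reminder wheel, on the counter, to red: with a fingertip, gently flick the wheel's tabs to advance it counter-clockwise (seen from above), click by click, until the red tab rests in its click at the black arrow, never running past it. Let the wheel come to rest on the last click before red, then give it one final click. Pick nothing up, and leave the things around it where they are.

Things in the scene. Friction and masses are not known exactly. Their poses are not given: they have to be found in the camera images.
- unit: Refill-reminder wheel unit, white plastic, screwed to the counter. Origin on the counter under the wheel's axis; x points from the axis to the black arrow, z up. Base plate 10 mm thick reaches from x = -55 to +105 mm and y = -60 to +60 mm. On it a drum of radius 36 mm, 34 mm high, under the wheel; and the arrow's post (18 mm by 30 mm, from x = 85 to 103 mm, top at 60 mm).
- hub (a point): Wheel centre, on its vertical axis, 50 mm above the counter. A flat grey disc of radius 38 mm, from 36 to 52 mm above the counter, with six upright tabs round its edge every 60 degrees, one red, five blue. Each tab is a plate 8 mm thick, from radius 34 to 64 mm and 38 to 62 mm above the counter; the gaps between are 48 mm wide at radius 55 mm, open above and outside.
- arrow_tip (a point): Tip of the black arrow, 70 mm from the wheel's axis, 50 mm above the counter; it points at the axis.
- red_tab (a point): Middle of the red tab's thickness, 55 mm from the axis, 50 mm above the counter. Pushing any tab turns the wheel: about 2 N at first, less as it turns; once past half a click (30 degrees) the wheel springs on by itself into the next click and stays there, well damped.
- wheel (a joint): Turn of the wheel in rad: angle of the red tab from the arrow, growing counter-clockwise seen from above; 0 = red at the arrow. A spring click holds it at each multiple of 60 degrees (1.047 rad), always with a tab at the arrow. It starts near -2.09, -3.14 or -4.19 (two to four clicks short; may be dropping into its click in the first moments). End stops at -4.65 and +1.6.
- jar: Ribbed glass jar with steel flip-top lid, diameter 80 mm, 119 mm high, standing beside the wheel unit. Origin at the centre of its underside. Leave it.
- clothespin: Loose wooden clothespin, 74 x 10 x 11 mm, lying on the counter beside the wheel unit. Origin at the centre of its underside, x along it. Leave it.
- scraper: Black silicone lint scraper lying on the counter, handle 26 mm wide, blade 70 mm wide, 106 mm long, 14 mm high. Origin under its middle, x towards the blade. Leave it.
- key_dish: Steel dish with keys, rim diameter 110 mm, 22 mm high. Origin at the centre of its underside. Leave it.
- detergent: White detergent bottle with blue cap, diameter 80 mm, 200 mm high. Origin at the centre of its underside. Leave it.
- tray: Bamboo tray of clothespins, 240 x 150 mm, 35 mm high, fixed. Origin at the centre of its underside. Leave it.
There are look-alikes about, which are no part of the job. What is shaped like the unit but purple is not meant.

How it is judged:
By the outcome, as a careful person would: the job done as asked, in the order asked, and still so for the second after the job is handed in, with the robot touching nothing.
It also fails if it takes over 61 s, if anything falls off the work surface, if the arm or the gripper's body presses on something with over 40 N, if the wrist force passes 120 N, or if a joint passes its speed limit or range.

### The arm

A 6-joint arm with a two-finger parallel gripper is mounted at the origin on the work surface. World frame = base frame: x ahead of the robot, y to its left, z up, the work surface at z = 0. Lengths are in m, angles in rad, forces in N, time in s.
With the tool pointing down it reaches from about 0.275 to 1 m from the base axis. Payload 8.4 kg.
Tool frame: the origin (TCP) lies at the very end of the fingers, on their centre line; the grasp point (between the pads) lies 19 mm behind it (robot.pinch_z is the distance from the TCP to the grasp point, in m); z points along the fingers, y is the direction in which the jaws open and shut (so a half turn about z gives the same grasp; the last joint's range is limited). The gripper opens to 85 mm and grips with 20 to 120 N. Pads are 22 mm wide; open, the fingers measure 114 mm over their backs; the gripper's body (76 mm by 85 mm) begins 54 mm behind the grasp point. The pads swing forward as they close: fully open they stand 13 mm farther back than shut.
Start: joints at [-1.221, 0.353, 1.633, -0, 1.155, -0.002], TCP at [0.215, -0.587, 0.196] pointing down, gripper open.
Joint ranges: [-2.63, 2.63], [-0.92, 2.1], [0.06, 2.66], [-1.3, 4.44], [0, 2.69], [-3.02, 3.02]. Speed limits (rad/s): [2.22, 2.22, 2.79, 3.14, 3.14, 3.14].

### API

Orientations are given as a unit quaternion [x, y, z, w].
In Python, from station import robot, snapshot, job gives the robot as it stands.
- The arm moves only by the tool apply_moves, never from a script. Its argument "rows" is a list that holds one entry, the list of rows, each a list of 5 numbers: the closure, from 0 (fully open) to 1 (shut), then the shift along the tool's x, y, z in units of 25 mm (1.0 is 25 mm), then the turn about the tool's z in units of 5 degrees (1.0 is 5 degrees). In form: [[[jaw, tx, ty, tz, spin], ...]]. A call has 1 to 20 rows; each row is the pose to reach, as a shift and turn from the pose commanded when the call began, along the tool's axes at that moment; what a row does not reach only later rows make up. A row lasts 1/12 s, in which the tool goes at most 41.7 mm and 7.16 degrees, less where a joint would pass 70% of its speed; a pose out of reach is approached as far as the arm can. A call with a gripper value outside its range is refused whole. The fingers move at their own pace and stop on an object; the grip force is fixed at half the most. Time passes only in rows, so rows that repeat a pose let the fingers close. It gives the time, the measured TCP pose, the force and the opening at its end, in the units of the state.
- robot.observe(): the state, without advancing time (a new reading comes with each control period).
- snapshot(name): name is "side" or "top"; returns a dict with "frame" (480x640x3 uint8, blue, green, red), "range_z" (480x640 float32, m along the optical axis (not along the pixel's ray), 0 where there is no reading), "K" (3x3 intrinsics, pixels), "k1" (the pictures are not rectified: a ray, as slopes to the right and down, at radius r is drawn at 1 + k1 r^2 times it, then the intrinsics apply), "cam_to_world" (4x4, takes a point from camera to world coordinates). Camera axes: x right, y up, looking along -z (the intrinsics and any distortion apply to the point x, -y, -z); pixel columns grow to the right and rows downward; lengths in m; the calibration is good to about 2 mm. A picture is of the moment at which its call begins.
- job.job_done(): hands the job in, once; it reports no verdict.
The state is a dict: "time": time; "joint_pos": joint angles; "joint_vel": joint speeds; "joint_torque": joint torques, N m; "position": TCP position; "eef_rot": TCP orientation; "wrist_force": force on the tool from outside, world axes, zero at the start; "moment": the same for the moment, N m; "width": opening from 0.0 (shut) to 1.0 (fully open).
Only numpy, scipy, OpenCV 4.12 (cv2) and the standard library are available. Lean on these libraries where they do the work, as an engineer would, in place of code of your own. Each camera call takes 0.05 s, during which the arm holds its last target. There are 200 camera calls.

## Working session

There is one attempt and no reset: what is moved stays moved. The work goes in short steps, Python scripts to look and compute and a tool call to move; the robot and the scene stay as the last step left them, time stands still between calls to the robot, and variables do not carry over. Pictures are saved under pics/ and viewed, about 8 in all and at most 12, crops included, and the job is handed in when it is done.

Besides the shell and the picture viewer there is one more tool, called after ">>>" in YAML: its name, and indented under it one key for each argument. apply_moves: Moves the arm, as the interface text tells. Its arguments: {"type":"object","properties":{"rows":{"type":"array"}},"required":["rows"]}

```bash
mkdir -p pics; cat > h.py <<'E'
import numpy as np, cv2
from station import robot, snapshot, job
def world(s,u,v,z=None):
    """pixel -> world; by range, or on plane z"""
    K=s["K"];k1=s["k1"]
    d=np.array([k1,0,0,0,0],float)
    # r_d = r(1+k1 r^2)
    x,y=cv2.undistortPoints(np.array([[[u,v]]],float),np.array(K,float),d)[0,0]
    T=np.array(s["cam_to_world"])
    ray=T[:3,:3]@np.array([x,-y,-1.]);o=T[:3,3]
    if z is None: t=s["range_z"][int(round(v)),int(round(u))]
    else: t=(z-o[2])/ray[2]
    return o+t*ray
E
python3 - <<'E'
from h import *
o=robot.observe();print({k:np.round(v,3).tolist() for k,v in o.items()})
for n in("top","side"):
    s=snapshot(n);cv2.imwrite(f"pics/{n}1.png",s["frame"]);print(n,s["k1"],np.round(s["cam_to_world"],3).tolist(),np.round(s["K"],1).tolist())
    np.save(f"pics/{n}1.npy",s,allow_pickle=True)
E
```

```text
{'time': 0.0, 'joint_pos': [-1.221, 0.354, 1.634, -0.0, 1.155, -0.002], 'joint_vel': [-0.001, -0.0, -0.0, -0.0, -0.0, -0.002], 'joint_torque': [0.001, -60.525, -34.207, 0.0, 0.009, -0.0], 'position': [0.215, -0.586, 0.195], 'eef_rot': [0.985, 0.175, -0.0, -0.001], 'wrist_force': [0.349, 0.381, 0.695], 'moment': [0.01, 0.057, -0.014], 'width': 1.004}
top -0.0927729802766377 [[-0.004, 0.995, -0.099, 0.413], [-1.0, -0.004, -0.004, 0.019], [-0.004, 0.099, 0.995, 1.278], [0.0, 0.0, 0.0, 1.0]] [[438.4, 0.0, 328.2], [0.0, 438.4, 248.2], [0.0, 0.0, 1.0]]
side 0.013923696835445927 [[-0.868, 0.396, -0.3, 0.193], [-0.496, -0.669, 0.554, 0.647], [0.019, 0.629, 0.777, 0.913], [0.0, 0.0, 0.0, 1.0]] [[484.4, 0.0, 317.2], [0.0, 484.4, 243.7], [0.0, 0.0, 1.0]]
```

View pics/top1.png

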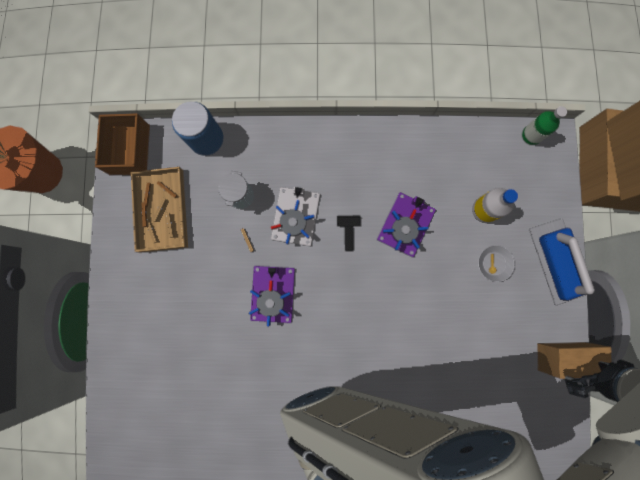

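View pics/side1.png

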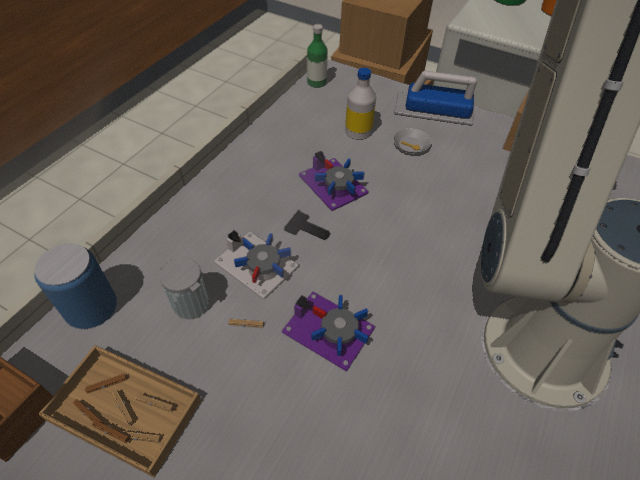

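Top view: the white unit's hub is at about (292,222), its arrow at (298,192) and the red tab at (277,227). The side view has the hub at (262,257) and red at (256,273). Next I'll take enlarged crops and measure.

```bash
python3 - <<'E'
from h import *
t=np.load("pics/top1.npy",allow_pickle=True).item();s=np.load("pics/side1.npy",allow_pickle=True).item()
a=cv2.resize(t["frame"][175:255,240:340],None,fx=6,fy=6,interpolation=2)[:, :600]
b=cv2.resize(s["frame"][220:300,205:305],None,fx=4,fy=4,interpolation=2)
c=np.zeros((480,800,3),np.uint8);c[:480,:400]=cv2.resize(a,(400,480)) if 0 else 0
a=cv2.resize(t["frame"][180:255,265:330],None,fx=6,fy=6,interpolation=2)
c[:450,:390]=a;c[:320,400:800]=b
cv2.imwrite("pics/c1.png",c)
from scipy import ndimage as nd
for im,box,n in((t,(180,255,265,330),"top"),(s,(220,300,205,305),"side")):
    y0,y1,x0,x1=box;f=im["frame"][y0:y1,x0:x1].astype(int);B,G,R=f[...,0],f[...,1],f[...,2]
    P=np.array([[world(im,u,v) for u in range(x0,x1)] for v in range(y0,y1)])
    Z=P[...,2]
    for nm,m in(("red",(R>110)&(G<80)&(B<90)&(Z>.045)),("blue",(B>R+40)&(Z>.045)),("grey",(abs(R-B)<25)&(R<150)&(R>60)&(Z>.042)&(Z<.058)),("base",(Z>.004)&(Z<.016)&(R>150))):
        L,k=nd.label(m)
        for i in range(1,k+1):
            q=L==i
            if q.sum()>8: print(n,nm,q.sum(),np.round(P[q].mean(0),3),"px",np.round(np.argwhere(q).mean(0)[::-1]+[x0,y0],1))
E
```

```text
top red 25 [0.597 0.172 0.06 ] px [275.2 226.1]
top blue 24 [0.648 0.109 0.112] px [296.5 204.5]
top blue 28 [0.644 0.16  0.06 ] px [279.9 209.5]
top blue 27 [0.623 0.079 0.06 ] px [308.4 216.9]
top blue 33 [0.577 0.09  0.059] px [304.4 233.2]
top blue 30 [0.564 0.137 0.06 ] px [287.7 237.9]
top grey 17 [0.699 0.098 0.048] px [302.1 191.3]
top grey 520 [0.61  0.125 0.051] px [292.4 222.1]
top base 539 [0.68  0.119 0.009] px [296.  200.8]
top base 72 [0.63  0.175 0.009] px [276.8 217.6]
top base 115 [0.578 0.169 0.008] px [278.6 235.2]
top base 16 [0.567 0.13  0.009] px [291.7 239.1]
top base 59 [0.561 0.091 0.009] px [305.2 241. ]
side red 30 [0.598 0.177 0.062] px [254.5 272.1]
side blue 34 [0.624 0.084 0.062] px [268.5 238.5]
side blue 59 [0.66  0.118 0.058] px [247.2 243.5]
side blue 37 [0.578 0.095 0.061] px [283.1 250.1]
side blue 85 [0.64  0.171 0.066] px [240.2 260.9]
side blue 65 [0.564 0.142 0.058] px [277.  268.2]
side grey 9 [0.695 0.101 0.049] px [239. 235.]
side grey 24 [0.704 0.124 0.047] px [230.1 240.7]
side grey 665 [0.611 0.129 0.052] px [262.5 257. ]
side base 42 [0.682 0.07  0.01 ] px [252.7 238.9]
side base 548 [0.667 0.158 0.01 ] px [236.8 267. ]
side base 32 [0.578 0.168 0.01 ] px [266.4 286.2]
```

View pics/c1.png

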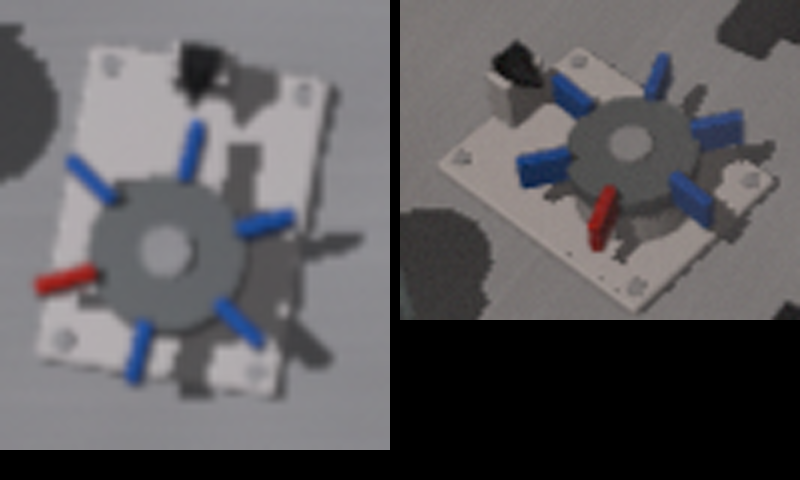

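The hub is at about (0.611, 0.128), the arrow direction is about -11° and red sits about 120° ahead of it, so the wheel is at about -4.19 and needs four clicks. I'll work on the unit's -y side, where the tool x axis is already tangential. The shut finger will go into the gap at 259°, follow the arc to the gap at 319°, then lift out.

>>> apply_moves:
  rows:
    - [[1,23.5,-19.4,0,0],[1,23.5,-19.4,0,0],[1,23.5,-19.4,0,0],[1,23.5,-19.4,0,0],[1,23.5,-19.4,0,0],[1,23.5,-19.4,0,0],[1,23.5,-19.4,0,0],[1,23.5,-19.4,0,0],[1,23.5,-19.4,0,0],[1,23.5,-19.4,0,0],[1,23.5,-19.4,0,0],[1,23.5,-19.4,0,0],[1,23.5,-19.4,0,0],[1,23.5,-19.4,0,0],[1,23.5,-19.4,0,0],[1,23.5,-19.4,0,0],[1,23.5,-19.4,0,0],[1,23.5,-19.4,0,0],[1,23.5,-19.4,0,0],[1,23.5,-19.4,0,0]]

```text
time: 1.77
position: [0.6008, 0.0738, 0.1953]
eef_rot: [0.984, 0.177, -0.0, -0.0]
wrist_force: [-0.9, -0.7, -0.3]
width: 0.002
```

```bash
cat >> h.py <<'E'
HUB=np.array([.611,.129])
def tabs(s,hub=HUB):
    """colour blobs above the plate, near the hub: bearing from hub, position"""
    from scipy import ndimage as nd
    m=np.zeros(s["range_z"].shape,bool);f=s["frame"].astype(int);B,G,R=f[...,0],f[...,1],f[...,2]
    for nm,c in(("red",(R>100)&(G<80)&(B<90)),("blue",(B>R+40))):
        L,k=nd.label(c)
        for i in range(1,k+1):
            q=np.argwhere(L==i)
            if len(q)<8: continue
            P=np.array([world(s,u,v) for v,u in q]);P=P[(P[:,2]>.052)&(P[:,2]<.075)]
            if len(P)<6: continue
            p=P.mean(0);d=p[:2]-hub
            if np.hypot(*d)<.075: print(nm,len(P),np.round(p,3),"bearing",round(np.degrees(np.arctan2(d[1],d[0]))%360,1))
E
python3 - <<'E'
from h import *
s=snapshot("side");tabs(s,np.array([.611,.1305]))
cv2.imwrite("pics/s2.png",cv2.resize(s["frame"][150:350,150:400],None,fx=3,fy=3))
t=snapshot("top");print("top");tabs(t,np.array([.611,.1255]))
E
```

```text
red 41 [0.598 0.177 0.062] bearing 105.7
blue 34 [0.624 0.084 0.062] bearing 285.8
blue 48 [0.659 0.118 0.06 ] bearing 344.9
blue 40 [0.578 0.095 0.061] bearing 227.1
blue 65 [0.645 0.165 0.06 ] bearing 45.5
blue 52 [0.564 0.141 0.06 ] bearing 166.8
top
red 6 [0.6   0.161 0.059] bearing 106.8
blue 12 [0.645 0.16  0.06 ] bearing 45.7
blue 32 [0.577 0.09  0.06 ] bearing 225.9
blue 27 [0.562 0.137 0.06 ] bearing 166.3
```

View pics/s2.png

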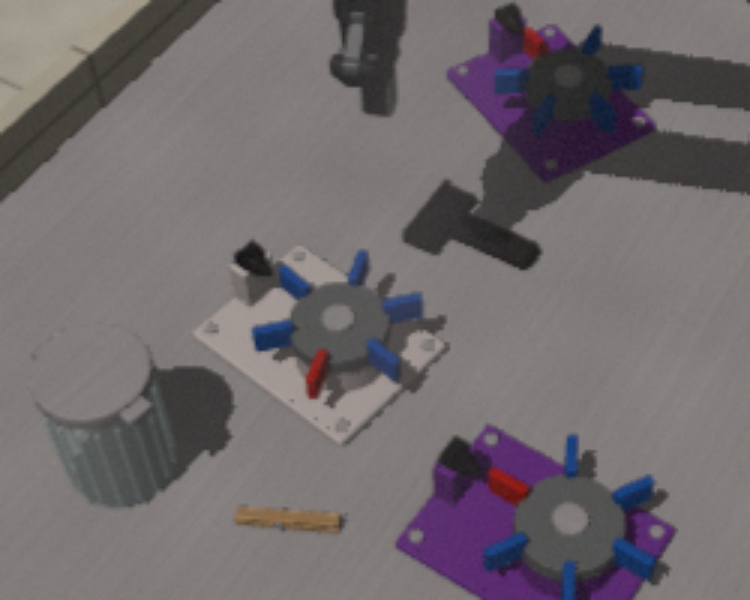

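The wheel has settled with tabs at 46°, 106° (red), 166° and so on, so the arrow is at about -14°. The gaps are centred on 256° and 316°. The side view confirms four clicks, and the finger is clear. I'll descend into the 256° gap.

>>> apply_moves:
  rows:
    - [[1,-0.17,0,1,0],[1,-0.17,0,2,0],[1,-0.17,0,3,0],[1,-0.17,0,4,0],[1,-0.17,0,4.7,0],[1,-0.17,0,5.3,0],[1,-0.17,0,5.8,0],[1,-0.17,0,6.1,0],[1,-0.17,0,6.1,0],[1,-0.17,0,6.1,0],[1,-0.17,0,6.1,0]]

```text
time: 2.78
position: [0.5964, 0.0693, 0.0443]
eef_rot: [0.985, 0.175, 0.001, 0.0]
wrist_force: [0.3, 0.4, 0.4]
width: -0.001
```

>>> apply_moves:
  rows:
    - [[1,0.18,0.1,0,0],[1,0.35,0.2,0,0],[1,0.55,0.27,0,0],[1,0.74,0.33,0,0],[1,0.94,0.37,0,0],[1,1.14,0.4,0,0],[1,1.34,0.4,0,0],[1,1.54,0.39,0,0],[1,1.74,0.36,0,0],[1,1.94,0.32,0,0],[1,2.13,0.25,0,0],[1,2.32,0.18,0,0],[1,2.32,0.18,0,0],[1,2.32,0.18,0,0],[1,2.32,0.18,0,0],[1,2.32,0.18,0,0]]

```text
time: 4.12
position: [0.6515, 0.0852, 0.0433]
eef_rot: [0.985, 0.175, -0.0, -0.0]
wrist_force: [0.5, 1.4, 0.9]
width: -0.001
```

```bash
python3 - <<'E'
from h import *
s=snapshot("side");tabs(s,np.array([.611,.1305]))
cv2.imwrite("pics/s3.png",cv2.resize(s["frame"][180:320,180:340],None,fx=4,fy=4))
E
```

```text
red 42 [0.598 0.176 0.062] bearing 105.8
blue 50 [0.658 0.118 0.06 ] bearing 345.2
blue 15 [0.621 0.092 0.061] bearing 285.4
blue 43 [0.578 0.095 0.061] bearing 226.7
blue 65 [0.645 0.165 0.06 ] bearing 45.3
blue 56 [0.564 0.142 0.06 ] bearing 166.6
```

View pics/s3.png

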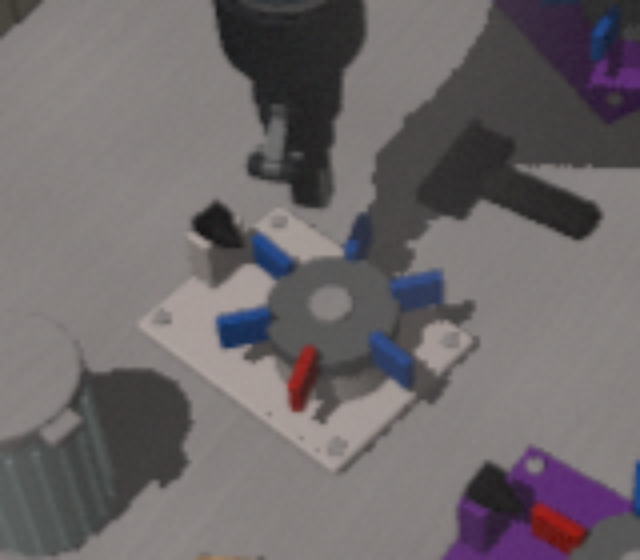

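The wheel did not move. The finger appears to have passed outside or above the tabs, so I'll measure its tip in both views.

```bash
python3 - <<'E'
from h import *
print(np.round(robot.observe()["position"],4))
for n in("side","top"):
    s=snapshot(n);H,W=s["range_z"].shape
    P=np.array([[world(s,u,v) for u in range(200,360)] for v in range(150,280)])
    X,Y,Z=P[...,0],P[...,1],P[...,2]
    m=(X>.60)&(X<.70)&(Y>.02)&(Y<.125)&(Z>.064)
    for a in np.arange(.03,.16,.01):
        q=(X>.56)&(X<.72)&(Y>.0)&(Y<.11)&(Z>a)&(Z<a+.01)
        # exclude coloured
        f=s["frame"][150:280,200:360].astype(int);q&=abs(f[...,0]-f[...,2])<30
        if q.sum()>3: print(n,round(a,2),q.sum(),np.round(P[q].min(0),3),np.round(P[q].max(0),3))
E
```

```text
[0.6515 0.0852 0.0434]
side 0.03 6 [0.573 0.091 0.03 ] [0.695 0.11  0.039]
side 0.04 30 [0.566 0.07  0.041] [0.701 0.109 0.05 ]
side 0.05 152 [0.566 0.064 0.05 ] [0.709 0.11  0.06 ]
side 0.06 36 [0.564 0.067 0.06 ] [0.708 0.108 0.065]
side 0.08 15 [0.639 0.075 0.082] [0.657 0.095 0.09 ]
side 0.09 31 [0.639 0.074 0.091] [0.658 0.1   0.1  ]
side 0.1 24 [0.639 0.077 0.1  ] [0.653 0.101 0.109]
side 0.11 6 [0.638 0.076 0.11 ] [0.643 0.087 0.118]
side 0.12 25 [0.63  0.047 0.122] [0.653 0.109 0.129]
side 0.13 31 [0.629 0.047 0.13 ] [0.652 0.108 0.14 ]
side 0.14 32 [0.63  0.043 0.14 ] [0.661 0.106 0.15 ]
side 0.15 26 [0.63  0.069 0.15 ] [0.661 0.105 0.16 ]
top 0.13 4 [0.628 0.045 0.131] [0.651 0.105 0.138]
top 0.14 9 [0.627 0.037 0.14 ] [0.653 0.108 0.147]
top 0.15 7 [0.651 0.039 0.152] [0.657 0.044 0.157]
```

The finger's lower end shows at z ≈ 0.082 while the TCP reads 0.043; its xy position agrees. The real tip therefore seems about 38 mm above the reported TCP. I'll go back to the start gap at this clear height, lower 20 mm and re-measure.

>>> apply_moves:
  rows:
    - [[1,-0.7,0.05,0,0],[1,-1.5,0.05,0,0],[1,-2.32,-0.18,0,0],[1,-2.32,-0.18,0,0],[1,-2.32,-0.18,0.4,0],[1,-2.32,-0.18,0.8,0],[1,-2.32,-0.18,0.8,0],[1,-2.32,-0.18,0.8,0]]

```text
time: 4.93
position: [0.5957, 0.0696, 0.0222]
eef_rot: [0.985, 0.175, -0.001, -0.0]
wrist_force: [0.2, 0.0, 0.3]
width: 0.002
```

```bash
cat >> h.py <<'E'
def finger(s,tcp):
    P=np.array([[world(s,u,v) for u in range(200,360)] for v in range(150,290)])
    f=s["frame"][150:290,200:360].astype(int)
    d=np.hypot(P[...,0]-tcp[0],P[...,1]-tcp[1])
    q=(d<.022)&(f.max(2)<75)&(abs(f[...,0]-f[...,2])<30)&(P[...,2]>.015)&(P[...,2]<.12)
    if q.sum(): print("finger n",q.sum(),"z",np.round(np.sort(P[q][:,2])[:5],3),np.round(np.sort(P[q][:,2])[-2:],3),"xy",np.round(P[q].mean(0)[:2],3))
E
python3 - <<'E'
from h import *
o=robot.observe();print(np.round(o["position"],4),np.round(o["wrist_force"],1))
s=snapshot("side");finger(s,o["position"]);tabs(s,np.array([.611,.1305]))
cv2.imwrite("pics/s4.png",cv2.resize(s["frame"][180:320,180:340],None,fx=4,fy=4))
E
```

```text
[0.5957 0.0696 0.0222] [0.2 0.  0.3]
finger n 80 z [0.058 0.06  0.065 0.065 0.065] [0.118 0.119] xy [0.587 0.077]
red 42 [0.598 0.177 0.061] bearing 105.6
blue 29 [0.623 0.087 0.061] bearing 285.8
blue 47 [0.658 0.118 0.06 ] bearing 345.1
blue 46 [0.577 0.094 0.061] bearing 226.8
blue 66 [0.645 0.165 0.059] bearing 45.0
blue 57 [0.563 0.142 0.06 ] bearing 166.7
```

View pics/s4.png

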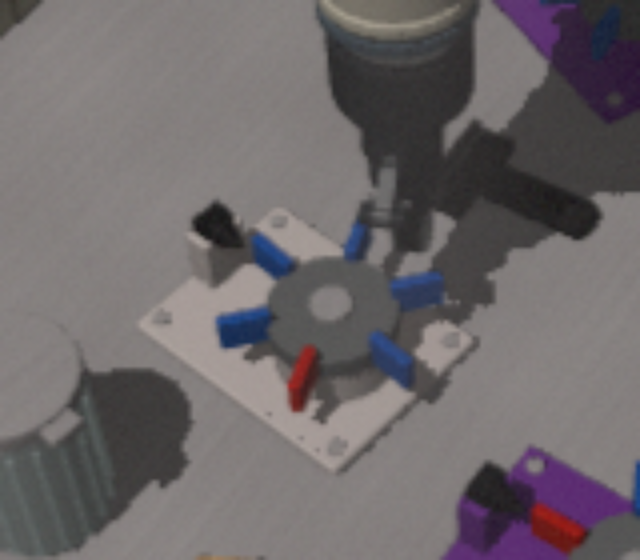

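The tip is consistently about 38 mm above the reported TCP. I'll lower another 11 mm, putting the tip at about 0.049 and the TCP reading at 0.011, which is safe either way. Then I'll sweep.

>>> apply_moves:
  rows:
    - [[1,0,0,0.25,0],[1,0,0,0.45,0],[1,0,0,0.45,0],[1,0.18,0.1,0.45,0],[1,0.35,0.2,0.45,0],[1,0.55,0.27,0.45,0],[1,0.74,0.33,0.45,0],[1,0.94,0.37,0.45,0],[1,1.14,0.4,0.45,0],[1,1.34,0.4,0.45,0],[1,1.54,0.39,0.45,0],[1,1.74,0.36,0.45,0],[1,1.94,0.32,0.45,0],[1,2.13,0.25,0.45,0],[1,2.32,0.18,0.45,0],[1,2.32,0.18,0.45,0],[1,2.32,0.18,0.45,0],[1,2.32,0.18,0.45,0]]

```text
time: 6.48
position: [0.6525, 0.0855, 0.0124]
eef_rot: [0.985, 0.175, 0.001, 0.0]
wrist_force: [0.5, -1.1, -1.1]
width: -0.007
```

```bash
python3 - <<'E'
from h import *
o=robot.observe();print(np.round(o["position"],4),np.round(o["wrist_force"],1))
s=snapshot("side");finger(s,o["position"]);tabs(s,np.array([.611,.1305]))
cv2.imwrite("pics/s5.png",cv2.resize(s["frame"][180:320,180:340],None,fx=4,fy=4))
E
```

```text
[0.6525 0.0855 0.0124] [ 0.5 -1.1 -1.1]
finger n 110 z [0.049 0.05  0.056 0.056 0.057] [0.119 0.12 ] xy [0.642 0.092]
red 54 [0.567 0.15  0.061] bearing 156.4
blue 34 [0.615 0.082 0.062] bearing 275.2
blue 43 [0.655 0.11  0.061] bearing 334.6
blue 60 [0.572 0.102 0.059] bearing 215.9
blue 60 [0.651 0.158 0.06 ] bearing 34.9
blue 42 [0.607 0.179 0.061] bearing 95.2
```

Red moved from 106° to 156° and may still be settling. I'll lift out, return to the start gap and check.

>>> apply_moves:
  rows:
    - [[1,0,0,-0.5,0],[1,0,0,-1.0,0],[1,0,0,-1.3,0],[1,0,0,-1.3,0],[1,-0.7,0.05,-1.3,0],[1,-1.5,0.05,-1.3,0],[1,-2.32,-0.18,-1.3,0],[1,-2.32,-0.18,-1.3,0],[1,-2.32,-0.18,-1.3,0]]

```text
time: 7.28
position: [0.5952, 0.0694, 0.045]
eef_rot: [0.985, 0.175, 0.0, -0.0]
wrist_force: [1.2, -0.1, 0.4]
width: -0.002
```

```bash
python3 - <<'E'
from h import *
o=robot.observe();print(np.round(o["position"],4),np.round(o["wrist_force"],1))
s=snapshot("side");finger(s,o["position"]);tabs(s,np.array([.611,.1305]))
E
```

```text
[0.5952 0.0694 0.045 ] [ 1.2 -0.1  0.4]
finger n 71 z [0.043 0.047 0.049 0.05  0.05 ] [0.111 0.112] xy [0.592 0.076]
red 51 [0.567 0.15  0.061] bearing 156.4
blue 33 [0.616 0.083 0.061] bearing 275.8
blue 42 [0.655 0.11  0.061] bearing 334.8
blue 54 [0.572 0.101 0.06 ] bearing 216.6
blue 66 [0.65  0.158 0.059] bearing 35.1
blue 42 [0.606 0.179 0.061] bearing 96.0
```

```bash
python3 - <<'E'
from h import *
s=snapshot("side");t=snapshot("top");c=np.zeros((420,800,3),np.uint8)
c[:420,:480]=cv2.resize(s["frame"][180:320,180:340],None,fx=3,fy=3)
a=cv2.resize(t["frame"][180:265,265:329],None,fx=5,fy=5)[:420];c[:a.shape[0],480:]=a
cv2.imwrite("pics/s6.png",c)
tabs(s,np.array([.611,.1305]));print("t");tabs(t,np.array([.611,.1255]))
E
```

```text
red 51 [0.567 0.15  0.061] bearing 156.4
blue 34 [0.616 0.082 0.061] bearing 275.5
blue 44 [0.655 0.11  0.06 ] bearing 334.9
blue 55 [0.572 0.102 0.06 ] bearing 216.3
blue 61 [0.651 0.158 0.06 ] bearing 35.2
blue 43 [0.606 0.18  0.061] bearing 95.7
t
blue 22 [0.572 0.098 0.06 ] bearing 215.4
```

View pics/s6.png

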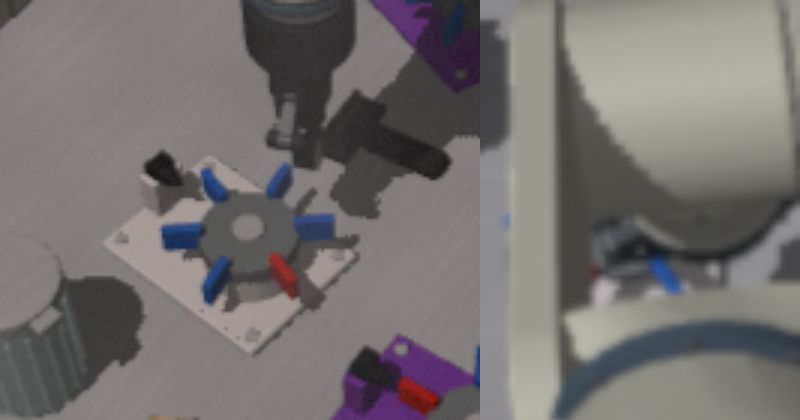

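The wheel rests with a tab at about 335°, roughly 11° short of where it stood before. I'll measure the arrow's bearing precisely from the first, unobstructed pictures.

```bash
python3 - <<'E'
from h import *
for n,box in(("top",(180,262,262,335)),("side",(215,300,200,310))):
    s=np.load(f"pics/{n}1.npy",allow_pickle=True).item();y0,y1,x0,x1=box
    P=np.array([[world(s,u,v) for u in range(x0,x1)] for v in range(y0,y1)]);f=s["frame"][y0:y1,x0:x1].astype(int)
    Z=P[...,2];h=np.array([.611,.1255 if n=="top" else .1305]);D=P[...,:2]-h;r=np.hypot(D[...,0],D[...,1])
    m=(Z>.0055)&(Z<.07)&(r<.125)
    rect=cv2.minAreaRect((P[m][:,:2]*1000).astype(np.float32));print(n,"plate",np.round(rect[0],1),np.round(rect[1],1),round(rect[2],1))
    k=(f.max(2)<55)&(Z>.04)&(r>.064)&(r<.11)
    if k.sum():
        p=D[k];print("arrow",k.sum(),np.round(p.mean(0)*1000,1),"bearing",np.degrees(np.arctan2(*p.mean(0)[::-1])),"r",np.round([r[k].min(),r[k].max()],3), "z",np.round(Z[k].mean(),3))
    g=(Z>.046)&(Z<.056)&(r<.045)&(abs(f[...,0]-f[...,2])<25)
    print("disc centre",cv2.minEnclosingCircle((P[g][:,:2]*1000).astype(np.float32)))
E
```

```text
top plate [605.8 103.7] [178.8 219.9] 84.0
arrow 38 [ 87.  -16.3] bearing -10.639001352657347 r [0.078 0.098] z 0.057
disc centre ((607.6171264648438, 126.2989273071289), 40.3535041809082)
side plate [626.7  95.4] [181. 170.] 80.9
arrow 87 [ 86.4 -15.1] bearing -9.927408052252282 r [0.07  0.101] z 0.056
disc centre ((606.7483520507812, 129.3400115966797), 43.839454650878906)
```

Both views give an arrow bearing of about -10.3°. The tabs were about 4° short of the click at the start and are about 14° short now. I'll wait one second to see whether the wheel creeps.

>>> apply_moves:
  rows:
    - [[1,0,0,0,0],[1,0,0,0,0],[1,0,0,0,0],[1,0,0,0,0],[1,0,0,0,0],[1,0,0,0,0],[1,0,0,0,0],[1,0,0,0,0],[1,0,0,0,0],[1,0,0,0,0],[1,0,0,0,0],[1,0,0,0,0]]

```text
time: 8.43
position: [0.5957, 0.0696, 0.0446]
eef_rot: [0.985, 0.175, -0.0, -0.0]
wrist_force: [0.2, 0.1, 0.0]
width: -0.004
```

```bash
python3 - <<'E'
from h import *
o=robot.observe();print(np.round(o["time"],2),np.round(o["position"],4),np.round(o["wrist_force"],1))
s=snapshot("side");tabs(s,np.array([.609,.130]))
E
```

```text
8.43 [0.5957 0.0696 0.0446] [0.2 0.1 0. ]
red 53 [0.567 0.15  0.06 ] bearing 154.8
blue 33 [0.616 0.082 0.061] bearing 278.0
blue 43 [0.655 0.11  0.06 ] bearing 336.2
blue 55 [0.572 0.102 0.06 ] bearing 216.9
blue 65 [0.651 0.158 0.059] bearing 33.9
blue 43 [0.606 0.179 0.061] bearing 93.5
```

It is static: friction holds it short of the click, and the finger only pushed it to about 46°. I'll enter mid-gap at 246° and ease the tab at 276° on to about 290°, watching how it behaves.

>>> apply_moves:
  rows:
    - [[1,-0.31,-0.26,0,0],[1,-0.31,-0.26,0.4,0],[1,-0.31,-0.26,0.9,0],[1,-0.31,-0.26,1.3,0],[1,-0.31,-0.26,1.3,0],[1,-0.16,-0.12,1.3,0],[1,0,0,1.3,0],[1,0.17,0.11,1.3,0],[1,0.35,0.2,1.3,0],[1,0.43,0.23,1.3,0],[1,0.43,0.23,1.3,0],[1,0.43,0.23,1.3,0],[1,0.43,0.23,1.3,0]]

```text
time: 9.57
position: [0.6078, 0.0679, 0.0122]
eef_rot: [0.985, 0.175, 0.0, 0.0]
wrist_force: [-1.0, 0.3, 0.2]
width: -0.003
```

```bash
cat >> h.py <<'E'
def mod60(s):
    import io,contextlib,re
    b=io.StringIO()
    with contextlib.redirect_stdout(b): tabs(s,np.array([.611,.1305]))
    L=b.getvalue().splitlines();a=np.array([float(l.split()[-1]) for l in L])
    m=np.degrees(np.angle(np.exp(1j*np.radians(a*6)).mean()))/6%60
    print("phase",round(m,1),"(initial 46.0, arrow 49.7) red",[l.split()[-1] for l in L if l[:3]=="red"],"n",len(a))
E
python3 - <<'E'
from h import *
o=robot.observe();print(np.round(o["time"],2),np.round(o["position"],4),np.round(o["wrist_force"],1))
s=snapshot("side");mod60(s);tabs(s,np.array([.611,.1305]))
E
```

```text
9.57 [0.6078 0.0679 0.0122] [-1.   0.3  0.2]
phase 43.2 (initial 46.0, arrow 49.7) red ['163.9'] n 6
red 56 [0.565 0.144 0.061] bearing 163.9
blue 24 [0.621 0.088 0.061] bearing 282.9
blue 45 [0.658 0.116 0.06 ] bearing 342.6
blue 50 [0.575 0.096 0.061] bearing 223.7
blue 66 [0.646 0.163 0.06 ] bearing 43.0
blue 45 [0.6   0.178 0.062] bearing 103.4
```

The tab moved another 7.5° and contact is 15° ahead of the finger's centre. I'll push 5° more, lift and check.

>>> apply_moves:
  rows:
    - [[1,0.1,0.03,0,0],[1,0.2,0.06,0,0],[1,0.2,0.06,0,0],[1,0.2,0.06,0,0],[1,0.0,0.0,0,0],[1,-0.4,-0.2,-0.5,0],[1,-0.4,-0.2,-1,0],[1,-0.4,-0.2,-1.3,0],[1,-0.4,-0.2,-1.3,0],[1,-0.4,-0.2,-1.3,0]]

```text
time: 10.45
position: [0.5979, 0.0692, 0.0456]
eef_rot: [0.985, 0.175, 0.001, 0.0]
wrist_force: [0.3, -0.0, -0.3]
width: 0.0
```

```bash
python3 - <<'E'
from h import *
o=robot.observe();print(np.round(o["time"],2),np.round(o["position"],4),np.round(o["wrist_force"],1))
s=snapshot("side");mod60(s)
E
```

```text
10.45 [0.5979 0.0692 0.0456] [ 0.3 -0.  -0.3]
phase 47.4 (initial 46.0, arrow 49.7) red ['168.6'] n 6
```

It holds at phase 47.4, within about 2° of the arrow. Next is the second click, a full sweep to 318°.

>>> apply_moves:
  rows:
    - [[1,0,0,0.7,0],[1,0,0,1.3,0],[1,0,0,1.3,0],[1,0.18,0.1,1.3,0],[1,0.37,0.19,1.3,0],[1,0.57,0.25,1.3,0],[1,0.76,0.31,1.3,0],[1,0.97,0.34,1.3,0],[1,1.18,0.36,1.3,0],[1,1.38,0.36,1.3,0],[1,1.59,0.34,1.3,0],[1,1.8,0.3,1.3,0],[1,2.0,0.25,1.3,0],[1,2.19,0.17,1.3,0],[1,2.38,0.09,1.3,0],[1,2.38,0.09,1.3,0],[1,2.38,0.09,1.3,0]]

```text
time: 11.92
position: [0.6546, 0.088, 0.0124]
eef_rot: [0.985, 0.175, 0.001, 0.0]
wrist_force: [1.1, -0.0, -0.4]
width: 0.001
```

```bash
python3 - <<'E'
from h import *
o=robot.observe();print(np.round(o["time"],2),np.round(o["position"],4),np.round(o["wrist_force"],1))
s=snapshot("side");mod60(s);tabs(s,np.array([.611,.1305]))
E
```

```text
11.92 [0.6546 0.088  0.0124] [ 1.1 -0.  -0.4]
phase 38.2 (initial 46.0, arrow 49.7) red ['219.1'] n 6
red 55 [0.573 0.1   0.061] bearing 219.1
blue 36 [0.618 0.082 0.061] bearing 278.0
blue 45 [0.657 0.111 0.06 ] bearing 337.4
blue 63 [0.649 0.159 0.059] bearing 37.0
blue 55 [0.566 0.148 0.06 ] bearing 158.9
blue 45 [0.604 0.179 0.061] bearing 98.5
```

The same thing happened. I'll finish this click with the nudge from the next gap, which keeps clear of the arrow tip.

>>> apply_moves:
  rows:
    - [[1,-0.12,0.05,-0.4,0],[1,-0.12,0.05,-1,0],[1,-0.12,0.05,-1.3,0],[1,-1.0,0.25,-1.3,0],[1,-2.0,0.1,-1.3,0],[1,-2.71,-0.34,-1.3,0],[1,-2.71,-0.34,-1.3,0],[1,-2.71,-0.34,-0.6,0],[1,-2.71,-0.34,0,0],[1,-2.71,-0.34,0,0],[1,-2.38,-0.09,0,0],[1,-2.2,0.01,0,0],[1,-2.01,0.1,0,0],[1,-1.91,0.13,0,0],[1,-1.81,0.16,0,0],[1,-1.75,0.18,0,0],[1,-1.75,0.18,0,0],[1,-1.75,0.18,0,0]]

```text
time: 13.47
position: [0.6139, 0.0682, 0.0122]
eef_rot: [0.985, 0.175, 0.0, 0.0]
wrist_force: [-0.3, -1.0, -0.0]
width: 0.0
```

```bash
python3 - <<'E'
from h import *
o=robot.observe();print(np.round(o["time"],2),np.round(o["position"],4),np.round(o["wrist_force"],1))
s=snapshot("side");mod60(s)
E
```

```text
13.47 [0.6139 0.0682 0.0122] [-0.3 -1.  -0. ]
phase 47.4 (initial 46.0, arrow 49.7) red ['229.0'] n 6
```

Two clicks are done, with red at 229° and the phase again at 47.4, which looks like the click centre. The finger is already behind the next tab, so I'll sweep on for click 3, then lift over into the next gap.

>>> apply_moves:
  rows:
    - [[1,0.13,0.04,0,0],[1,0.34,0.07,0,0],[1,0.55,0.09,0,0],[1,0.75,0.09,0,0],[1,0.96,0.07,0,0],[1,1.17,0.03,0,0],[1,1.37,-0.02,0,0],[1,1.56,-0.1,0,0],[1,1.75,-0.18,0,0],[1,1.75,-0.18,0,0],[1,1.63,-0.13,-0.4,0],[1,1.63,-0.13,-1,0],[1,1.63,-0.13,-1.3,0],[1,0.75,0.07,-1.3,0],[1,-0.25,-0.08,-1.3,0],[1,-0.96,-0.52,-1.3,0],[1,-0.96,-0.52,-1.3,0],[1,-0.96,-0.52,-0.6,0],[1,-0.96,-0.52,0,0],[1,-0.96,-0.52,0,0]]

```text
time: 15.18
position: [0.5861, 0.072, 0.0108]
eef_rot: [0.985, 0.175, -0.001, -0.0]
wrist_force: [-1.3, 0.3, 0.2]
width: -0.0
```

>>> apply_moves:
  rows:
    - [[1,0.33,0.25,0,0],[1,0.51,0.35,0,0],[1,0.7,0.44,0,0],[1,0.8,0.47,0,0],[1,0.9,0.5,0,0],[1,0.97,0.52,0,0],[1,0.97,0.52,0,0],[1,0.97,0.52,0,0]]

```text
time: 15.85
position: [0.6142, 0.0683, 0.0122]
eef_rot: [0.985, 0.175, 0.0, 0.0]
wrist_force: [0.2, -0.1, 0.7]
width: 0.002
```

```bash
python3 - <<'E'
from h import *
o=robot.observe();print(np.round(o["time"],2),np.round(o["position"],4),np.round(o["wrist_force"],1))
s=snapshot("side");mod60(s)
E
```

```text
15.85 [0.6142 0.0683 0.0122] [ 0.2 -0.1  0.7]
phase 48.3 (initial 46.0, arrow 49.7) red ['288.0'] n 6
```

Red is at 288°, the last click before the arrow. I'll back off, lift clear, rest for about a second and look.

>>> apply_moves:
  rows:
    - [[1,-0.35,-0.1,0,0],[1,-0.35,-0.1,-0.7,0],[1,-0.35,-0.1,-1.6,0],[1,-0.35,-0.1,-2.6,0],[1,-0.35,-0.1,-3,0],[1,-0.35,-0.1,-3,0],[1,-0.35,-0.1,-3,0],[1,-0.35,-0.1,-3,0],[1,-0.35,-0.1,-3,0],[1,-0.35,-0.1,-3,0],[1,-0.35,-0.1,-3,0],[1,-0.35,-0.1,-3,0],[1,-0.35,-0.1,-3,0],[1,-0.35,-0.1,-3,0],[1,-0.35,-0.1,-3,0],[1,-0.35,-0.1,-3,0]]

```text
time: 17.23
position: [0.605, 0.0676, 0.0871]
eef_rot: [0.985, 0.175, 0.0, 0.0]
wrist_force: [0.2, 0.5, 0.0]
width: -0.002
```

```bash
python3 - <<'E'
from h import *
o=robot.observe();print(np.round(o["time"],2),np.round(o["position"],4),np.round(o["wrist_force"],1))
s=snapshot("side");mod60(s)
cv2.imwrite("pics/s7.png",cv2.resize(s["frame"][205:305,195:325],None,fx=6,fy=6,interpolation=2))
E
```

```text
17.23 [0.605  0.0676 0.0871] [0.2 0.5 0. ]
phase 48.4 (initial 46.0, arrow 49.7) red ['288.0'] n 6
```

View pics/s7.png

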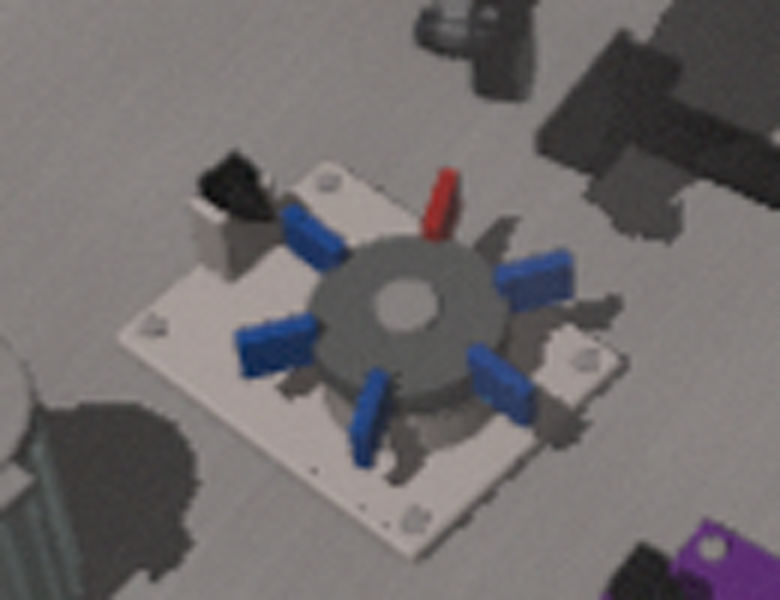

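The wheel is at rest with a blue tab at the arrow and red one click short. In the enlarged crop the tab at (315,237) lines up with the arrow tip at (272,218) to about 1–2°. Now the final click: sweep, then seat it from the gap behind.

>>> apply_moves:
  rows:
    - [[1,-0.27,-0.15,0.8,0],[1,-0.27,-0.15,1.7,0],[1,-0.27,-0.15,2.5,0],[1,-0.27,-0.15,3,0],[1,-0.27,-0.15,3,0],[1,-0.11,-0.07,3,0],[1,0.08,0.02,3,0],[1,0.28,0.08,3,0],[1,0.47,0.14,3,0],[1,0.68,0.17,3,0],[1,0.89,0.19,3,0],[1,1.09,0.19,3,0],[1,1.3,0.17,3,0],[1,1.51,0.13,3,0],[1,1.71,0.08,3,0],[1,1.9,0.0,3,0],[1,2.09,-0.08,3,0],[1,2.09,-0.08,3,0]]

```text
time: 18.78
position: [0.655, 0.0884, 0.0123]
eef_rot: [0.985, 0.175, 0.001, -0.0]
wrist_force: [-0.7, -0.5, -0.2]
width: -0.002
```

>>> apply_moves:
  rows:
    - [[1,-0.12,0.05,-0.4,0],[1,-0.12,0.05,-1,0],[1,-0.12,0.05,-1.3,0],[1,-1.0,0.25,-1.3,0],[1,-2.0,0.1,-1.3,0],[1,-2.71,-0.34,-1.3,0],[1,-2.71,-0.34,-1.3,0],[1,-2.71,-0.34,-0.6,0],[1,-2.71,-0.34,0,0],[1,-2.71,-0.34,0,0],[1,-2.38,-0.09,0,0],[1,-2.2,0.01,0,0],[1,-2.01,0.1,0,0],[1,-1.91,0.13,0,0],[1,-1.81,0.16,0,0],[1,-1.74,0.18,0,0],[1,-1.74,0.18,0,0],[1,-1.74,0.18,0,0]]

```text
time: 20.28
position: [0.6142, 0.0683, 0.0122]
eef_rot: [0.985, 0.175, 0.0, 0.0]
wrist_force: [-0.6, 0.1, -0.4]
width: 0.0
```

```bash
python3 - <<'E'
from h import *
o=robot.observe();print(np.round(o["time"],2),np.round(o["position"],4),np.round(o["wrist_force"],1))
s=snapshot("side");mod60(s)
E
```

```text
20.28 [0.6142 0.0683 0.0122] [-0.6  0.1 -0.4]
phase 48.2 (initial 46.0, arrow 49.7) red ['347.2'] n 6
```

Red is at 347°, within about 2° of the arrow. I'll back off, lift, withdraw and verify from both views.

>>> apply_moves:
  rows:
    - [[1,-0.35,-0.1,0,0],[1,-0.35,-0.1,-0.7,0],[1,-0.35,-0.1,-1.6,0],[1,-0.35,-0.1,-3,0],[1,-0.35,-0.1,-4.5,0],[1,-0.35,-0.1,-6,0],[1,-2,1,-7,0],[1,-3,2,-7,0],[1,-12,10,-7,0],[1,-12,10,-7,0],[1,-12,10,-7,0],[1,-12,10,-7,0],[1,-12,10,-7,0],[1,-12,10,-7,0],[1,-12,10,-7,0],[1,-12,10,-7,0],[1,-12,10,-7,0],[1,-12,10,-7,0],[1,-12,10,-7,0],[1,-12,10,-7,0]]

```text
time: 22.0
position: [0.4189, -0.2687, 0.1871]
eef_rot: [0.984, 0.176, 0.0, -0.0]
wrist_force: [-0.3, -0.7, 0.3]
width: -0.004
```

```bash
python3 - <<'E'
from h import *
o=robot.observe();print(np.round(o["time"],2),np.round(o["position"],4))
s=snapshot("side");t=snapshot("top");mod60(s);print("top");tabs(t,np.array([.611,.1255]))
c=np.zeros((600,800,3),np.uint8)
c[:384,:400]=cv2.resize(s["frame"][205:301,200:300],None,fx=4,fy=4,interpolation=2)
c[:480,400:800]=cv2.resize(t["frame"][175:255,263:330],(400,480),interpolation=2)
cv2.imwrite("pics/s8.png",c)
for n,x in(("top",t),("side",s)):
    d=cv2.absdiff(x["frame"],np.load(f"pics/{n}1.npy",allow_pickle=True).item()["frame"]).max(2)
    for b,(u,v) in {"jar":(232,187),"pin":(248,240),"scraper":(348,230)}.items() if n=="top" else {"jar":(184,285),"pin":(246,323),"scraper":(308,225)}.items():
        print(n,b,(d[v-14:v+14,u-14:u+14]>50).sum())
E
```

```text
22.0 [ 0.4189 -0.2687  0.1871]
phase 48.3 (initial 46.0, arrow 49.7) red ['347.2'] n 6
top
red 25 [0.658 0.115 0.061] bearing 347.4
blue 26 [0.642 0.161 0.06 ] bearing 48.8
blue 28 [0.625 0.079 0.06 ] bearing 286.9
blue 29 [0.595 0.172 0.061] bearing 109.1
blue 30 [0.579 0.089 0.06 ] bearing 228.1
blue 26 [0.563 0.135 0.06 ] bearing 168.6
top jar 0
top pin 0
top scraper 0
side jar 0
side pin 0
side scraper 0
```

View pics/s8.png

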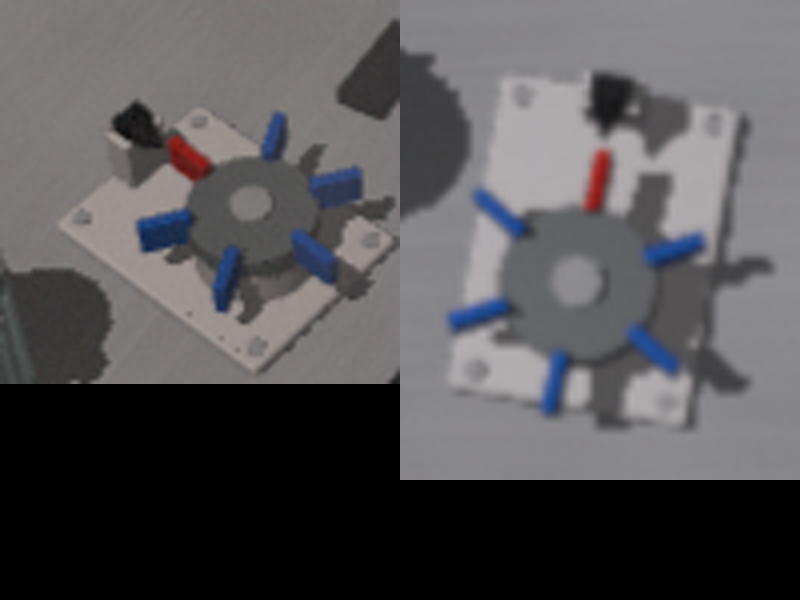

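The red tab points straight at the arrow: in the top crop it is at (598,180) with the arrow tip at (605,135). It is at rest, the neighbouring things haven't moved and the arm is clear, so I'm handing the job in.

```bash
python3 -c "
from station import job
print(job.job_done())"
```

```text
the job is handed in; nothing more can be done
None
```

The white unit's wheel is set to red. I advanced it four clicks counter-clockwise with the shut fingertip, let it rest over 1 s on the last click before red, then gave it the final click. I handed the job in at about 22 s.

**Final position:** red rests at a bearing of 347.2° from the side camera and 347.4° from the top one. The arrow measures about 349.7°, so red is about 2° short, close to the measuring error. It was unchanged after the finger was withdrawn.

**Surroundings:** picture differences show no change at the jar, clothespin and scraper. The dish, bottle and tray were not compared, but the arm stayed clear of them. Wrist forces stayed near 1 N at every reading between moves.

**What disagreed or went wrong:**
- **Finger height:** the fingertip sat about 38 mm above the reported TCP, so the first sweep passed over the tabs without touching. I corrected for this from the camera.
- **Clicks did not finish by themselves:** after the first two sweeps the wheel stayed about 9–11° short instead of springing into its click. I seated every click, including the last, with a second small push, so the final click was two touches rather than one.

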